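Stack two well plates and their lid on the plate shaker and fit the keeper

ROBOT

A 6-joint arm with a two-finger parallel gripper is mounted at the origin on a cart in front of the work surface, level with it; the furniture and walls round the work are solid. World frame = base frame: x ahead of the robot, y to its left, z up, the work surface at z = 0. Lengths are in m, angles in rad, forces in N, time in s.
With the tool pointing down it reaches from about 0.25 to 0.775 m from the base axis. Payload 4 kg.
Tool frame: the origin (TCP) lies at the very end of the fingers, on their centre line; the grasp point (between the pads) lies 19 mm behind it (robot.tcp_to_grasp is the distance from the TCP to the grasp point, in m); z points along the fingers, y is the line along which they close (so a half turn about z gives the same grasp; the last joint's range is limited). The gripper opens to 94 mm and grips with 3 to 60 N. Pads are 16 mm wide; open, the fingers measure 119 mm over their backs; the gripper's body (75 mm by 177 mm) begins 78 mm behind the grasp point.
Start: joints at [1.221, 0.087, 1.371, -0, 1.684, -0.103], TCP at [0.134, 0.533, 0.206] pointing down, gripper open.
Joint ranges: [-3.1, 3.1], [-0.76, 2.03], [0.27, 2.55], [-1.08, 4.22], [0.17, 2.65], [-2.57, 2.57]. Speed limits (rad/s): [2.79, 2.79, 3.14, 3.14, 3.14, 3.14].

INTERFACE

Orientations are given as [roll, pitch, yaw] about the fixed x, y, z axes, in that order (R = Rz(yaw) Ry(pitch) Rx(roll)).
In Python, from bench import robot, camrig, workorder, status gives the robot as it stands (robot), with the cameras (camrig), the job (workorder) and the readings (status).
- The arm moves only by the shell command python3 nudge.py 'ROWS'. ROWS is rows parted by semicolons, their numbers by spaces, 1 to 20 of them, each of 5 numbers: the finger opening in m, then dx, dy, dz in m, then a turn about the tool's z in rad; each row shifts and turns the commanded pose from where the row before left it, along the tool's axes as they then stand; what a row does not reach is not made up. A row lasts 1/12 s, in which the tool goes at most 0.0417 m and 0.125 rad, less where a joint would pass 70% of its speed; a pose out of reach is approached as far as the arm can. The fingers move at their own pace and stop on an object; the grip force is fixed at half the most. Time passes only in rows, so rows that do not move let the fingers close. It prints the time, the measured TCP pose, the force, the opening and the grip force at its end.
- status.get_obs(): the state, without advancing time (a new reading comes with each control period).
- camrig.snapshot(name): name is "scene" or "top"; returns a dict with "color" (480x640x3 uint8, blue, green, red), "fx", "fy", "cx", "cy" (pixels), "k1" (the pictures are not rectified: a ray, as slopes to the right and down, at radius r is drawn at 1 + k1 r^2 times it, then the intrinsics apply), "extrinsics" (4x4, takes a point from world to camera coordinates). Camera axes: x right, y down, z forward; pixel columns grow to the right and rows downward; lengths in m; the calibration is good to about 2 mm. A picture is of the moment at which its call begins. There is no depth.
- workorder.close_job(): hands the job in; it is judged then, once.
The state is a dict: "time": time; "joint_positions": joint angles; "qvel": joint speeds; "joint_torque": joint torques, N m; "tool_pos": TCP position; "ee_rot": TCP orientation; "wrist_force": force on the tool from outside, world axes, zero at the start; "wrist_torque": the same for the moment, N m; "width": finger opening in m; "finger_force": force on a finger pad.
Only numpy, scipy, OpenCV 4.12 (cv2) and the standard library are available. Lean on these libraries where they do the work, as an engineer would, in place of code of your own. Each camera call takes 0.05 s, during which the arm holds its last target. There are 200 camera calls.

TASK

Load the shaker for its run: stack the white and the blue plate (in either order) on the nest, put the clear lid on top, and fit the keeper bar on the post, all the way down, with its foot over the middle of the lid. The cut corners must match all the way up, so that every skirt sits fully down over the one below. Keep the plates level while you carry them, and do not push aside or knock over the other things on the bench.

Things in the scene. Friction and masses are not known exactly. Their poses are not given: they have to be found in the camera images.
- plate_white: White 60-well plate, loose, 58 wide (x), 84 long (y), 19 high, 70 g. Origin: centre of underside. Its two -y corners are cut at 45 degrees (10 mm legs), the +y ones square. Sides upright up to a ledge at 14 mm, all round; inside the ledge a bevelled solid platform (51.6 x 77.6, cut alike, with the wells) rises 5 mm more. Grip across the 58. One of four places, yaw within 115 degrees.
- plate_blue: Blue 60-well plate, loose, 58 wide (x), 84 long (y), 19 high, 70 g. Origin: centre of underside. Its two -y corners are cut at 45 degrees (10 mm legs), the +y ones square. Sides upright up to a ledge at 14 mm, all round; inside the ledge a bevelled solid platform (51.6 x 77.6, cut alike, with the wells) rises 5 mm more. Grip across the 58. One of four places, yaw within 115 degrees.
- plate_white_cut (a point): Middle of the white plate's cut-corner end, at its underside, (0, -42, 0) mm in its frame. Below, the plate is hollow 6 mm deep behind a 2 mm skirt, which slips with 1.2 mm play all round over the platform of a plate or nest, only with cut corners at the same end; the skirt then stands on that ledge: each plate adds 14 mm.
- plate_blue_cut (a point): Middle of the blue plate's cut-corner end, at its underside, (0, -42, 0) mm in its frame. Below, the plate is hollow 6 mm deep behind a 2 mm skirt, which slips with 1.2 mm play all round over the platform of a plate or nest, only with cut corners at the same end; the skirt then stands on that ledge: each plate adds 14 mm.
- lid: Clear lid for the plates, loose, same 58 (x) by 84 (y) outline with the two -y corners cut, 12 high with upright sides and a flat top, 50 g. Origin: centre of underside. Grip across the 58. One of four places, yaw within 115 degrees.
- lid_cut (a point): Middle of the lid's cut-corner end, at its underside, (0, -42, 0) mm in its frame. Below, the lid is hollow 6 mm deep behind a 2 mm skirt, which slips with 1.2 mm play all round over the platform of a plate or nest, only with cut corners at the same end; the skirt then stands on that ledge.
- shaker: Plate shaker, fixed on the bench, turned up to 23 degrees: low off-white housing, sloping dark front panel (-x), aluminium deck 44 mm above the bench; 138 (x) by 156 (y: -64 to +92). Origin on the bench under the nest's middle; z up, +y along the nest's length towards the upright post.
- nest (a point): Middle of the nest, at its ledge, 52 mm above the bench: a dark 58 x 84 block, 8 mm high on the deck, with a 5 mm aluminium platform on it like a plate's (51.6 x 77.6, bevelled, cut corners at the shaker's -y end, away from the post). The first plate's origin lies here when seated, its axes along the shaker's.
- nest_cut (a point): Middle of the nest's cut-corner end at ledge level, (0, -42, 0) mm from the nest in the shaker's frame.
- post (a point): On the axis of the shaker's post, atop its round lower part (26 thick): 92.5 mm above the bench, 66 mm from the nest along the shaker's +y, 0.5 mm above a lid on two seated plates. From here a D shaft (16 diameter, one flat 5 mm from the axis, facing the shaker's +y, away from the nest) rises 27.5 mm; its top 4 mm are bevelled.
- keeper: Keeper, loose, lying as it is used, 120 g: a 14 wide orange bar (sides 7 to 19 mm high) between an aluminium hub with orange band and a black rubber foot. Origin: underside level, below the free bar's middle and near the centre of mass: grip the bar here across its 14. z up, +y towards the hub. On the post its axes lie along the shaker's. One of four places, yaw within 115 degrees.
- keeper_bore (a point): Centre, at the underside, of the bore through the keeper's hub (30 diameter, 20 high): (0, 34, 0) mm in its frame. Bore D-shaped, 18 diameter, flat 6 mm from the axis on the +y side. Fully down, the hub stands on the post's round part; that needs a fully seated stack.
- keeper_foot (a point): Centre of the keeper's foot (18 diameter) at its underside, (0, -32, 0) mm in its frame; lies on the lid's middle in the end.
- vial_1: Bystander: standing glass vial with a pale cap, 25 diameter, 50 high. Origin: centre of its underside.
- falcon_1: Bystander: standing centrifuge tube with an orange cap, 34 diameter, 114 high. Origin: centre of its underside.
- bottle_tae: Bystander: standing clear reagent bottle with a blue cap, 56 diameter, 106 high. Origin: centre of its underside.
- tip_rack_white: Bystander: white rack with a purple top, 72 (x) by 100 (y), 39 high. Origin: centre of its underside.
- timer: Bystander: white countdown timer, 41 by 70, 56 high. Origin: centre of its underside.
- bottle_dye: Bystander: standing brown bottle with a red cap, 43 diameter, 83 high. Origin: centre of its underside.
- petri_0: Bystander: covered petri dish, 66 diameter, 16 high. Origin: centre of its underside.
- marker_1: Bystander: blue felt marker lying on the bench, 134 long, 13 high. Origin: centre of its underside.

How it is judged:
On the way, in this order (a step that is already met when the one before it is completed fails the run):
1. One plate is seated on the nest, cut corners matched (((distance between plate_white and nest below 0.003 m and distance between plate_white_cut and nest_cut below 0.004 m) or (distance between plate_blue and nest below 0.003 m and distance between plate_blue_cut and nest_cut below 0.004 m))), for 0.2 s.
2. The other plate is seated on the first, cut corners matched ((((distance between plate_white and nest below 0.003 m and distance between plate_white_cut and nest_cut below 0.004 m) and (horizontal distance between plate_blue and plate_white below 0.003 m and horizontal distance between plate_blue_cut and plate_white_cut below 0.004 m and z of plate_blue in the frame of plate_white between 0.0125 and 0.0155 m and angle between plate_blue's own z axis and vertical below 0.03 rad)) or ((distance between plate_blue and nest below 0.003 m and distance between plate_blue_cut and nest_cut below 0.004 m) and (horizontal distance between plate_white and plate_blue below 0.003 m and horizontal distance between plate_white_cut and plate_blue_cut below 0.004 m and z of plate_white in the frame of plate_blue between 0.0125 and 0.0155 m and angle between plate_white's own z axis and vertical below 0.03 rad)))), for 0.2 s.
3. The lid is seated on the upper plate, cut corners matched ((((distance between plate_white and nest below 0.003 m and distance between plate_white_cut and nest_cut below 0.004 m) and (horizontal distance between plate_blue and plate_white below 0.003 m and horizontal distance between plate_blue_cut and plate_white_cut below 0.004 m and z of plate_blue in the frame of plate_white between 0.0125 and 0.0155 m and angle between plate_blue's own z axis and vertical below 0.03 rad) and (horizontal distance between lid and plate_blue below 0.003 m and horizontal distance between lid_cut and plate_blue_cut below 0.004 m and z of lid in the frame of plate_blue between 0.0125 and 0.0155 m and angle between lid's own z axis and vertical below 0.03 rad)) or ((distance between plate_blue and nest below 0.003 m and distance between plate_blue_cut and nest_cut below 0.004 m) and (horizontal distance between plate_white and plate_blue below 0.003 m and horizontal distance between plate_white_cut and plate_blue_cut below 0.004 m and z of plate_white in the frame of plate_blue between 0.0125 and 0.0155 m and angle between plate_white's own z axis and vertical below 0.03 rad) and (horizontal distance between lid and plate_white below 0.003 m and horizontal distance between lid_cut and plate_white_cut below 0.004 m and z of lid in the frame of plate_white between 0.0125 and 0.0155 m and angle between lid's own z axis and vertical below 0.03 rad)))), for 0.2 s.
At the end, for the whole second after the job is handed in: Plate on nest within 3 mm, other plate on it, lid on top: each centred within 3 mm, cut ends within 4 mm, 12.5 to 15.5 mm above the one below, tilt under 0.03 rad; keeper bore within 3 mm of the post point, tilt under 0.05 rad, foot within 16 mm of the lid's middle; all at rest ((((distance between plate_white and nest below 0.003 m and distance between plate_white_cut and nest_cut below 0.004 m) and (horizontal distance between plate_blue and plate_white below 0.003 m and horizontal distance between plate_blue_cut and plate_white_cut below 0.004 m and z of plate_blue in the frame of plate_white between 0.0125 and 0.0155 m and angle between plate_blue's own z axis and vertical below 0.03 rad) and (horizontal distance between lid and plate_blue below 0.003 m and horizontal distance between lid_cut and plate_blue_cut below 0.004 m and z of lid in the frame of plate_blue between 0.0125 and 0.0155 m and angle between lid's own z axis and vertical below 0.03 rad)) or ((distance between plate_blue and nest below 0.003 m and distance between plate_blue_cut and nest_cut below 0.004 m) and (horizontal distance between plate_white and plate_blue below 0.003 m and horizontal distance between plate_white_cut and plate_blue_cut below 0.004 m and z of plate_white in the frame of plate_blue between 0.0125 and 0.0155 m and angle between plate_white's own z axis and vertical below 0.03 rad) and (horizontal distance between lid and plate_white below 0.003 m and horizontal distance between lid_cut and plate_white_cut below 0.004 m and z of lid in the frame of plate_white between 0.0125 and 0.0155 m and angle between lid's own z axis and vertical below 0.03 rad))) and distance between keeper_bore and post below 0.003 m and horizontal distance between keeper_foot and lid below 0.016 m and angle between keeper's own z axis and vertical below 0.05 rad and linear speed of each of plate_white, plate_blue, lid, keeper below 0.01 m/s); the robot touches nothing.
It fails at once if A bystander was shifted more than 30 mm or knocked over (distance of any of vial_1, falcon_1, bottle_tae, tip_rack_white, timer, bottle_dye, petri_0, marker_1 from where it was at the start of the episode above 0.03 m or angle between any of vial_1, falcon_1, bottle_tae, tip_rack_white, timer, bottle_dye, petri_0's own z axis and vertical above 0.5 rad).
It fails at once if A plate was tipped by more than about 30 degrees (angle between any of plate_white, plate_blue's own z axis and vertical above 0.5 rad).
It also fails if it takes over 72 s, if anything falls off the work surface, if the arm or the gripper's body presses on something with over 40 N, if the wrist force passes 120 N, or if a joint passes its speed limit or range.

## Working session

There is one attempt and no reset: what is moved stays moved. The work goes in short steps, Python scripts to look and compute and a shell command to move; the robot and the scene stay as the last step left them, time stands still between calls to the robot, and variables do not carry over. Pictures are saved under pics/ and viewed, at most 10 in all, crops included, and the job is handed in when it is done.

```bash
ls; mkdir -p pics; python3 - <<'E'
from bench import robot, camrig, workorder, status
import cv2
for n in ("scene","top"):
    s=camrig.snapshot(n); cv2.imwrite(f"pics/{n}0.png",s["color"])
    print(n,s["fx"],s["fy"],s["cx"],s["cy"],s["k1"]); print(s["extrinsics"])
o=status.get_obs(); print(o["time"],o["tool_pos"],o["ee_rot"],o["width"])
E
```

```text
bench.py
nudge.py
pics
scene 489.24661253590847 489.24661253590847 316.0022180507156 243.39055752921377 -0.02361331869295234
[[ 0.71256277 -0.70108878 -0.02699649 -0.33868954]
 [-0.3459927  -0.31766067 -0.88282544  0.25256001]
 [ 0.61036329  0.63840913 -0.46892477  1.05717694]
 [ 0.          0.          0.          1.        ]]
top 476.4094574700462 476.4094574700462 330.4352646664338 235.62341528123181 -0.11687964454794783
[[-0.01715424 -0.99969558 -0.01773336  0.05709372]
 [-0.99079214  0.01937842 -0.13399782  0.51818066]
 [ 0.13430067  0.01527145 -0.99082295  1.3100776 ]
 [ 0.          0.          0.          1.        ]]
0.1 [0.13419171 0.53289705 0.20445519] [-3.13970498e+00 -2.14058637e-04  2.89482640e+00] 0.0939117799598535
```

View pics/scene0.png

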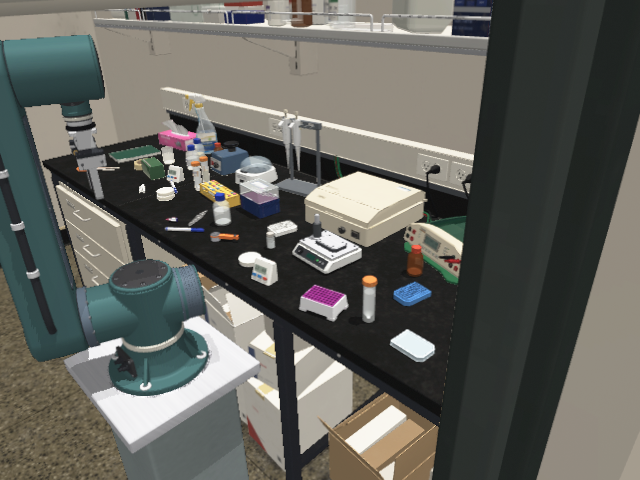

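View pics/top0.png

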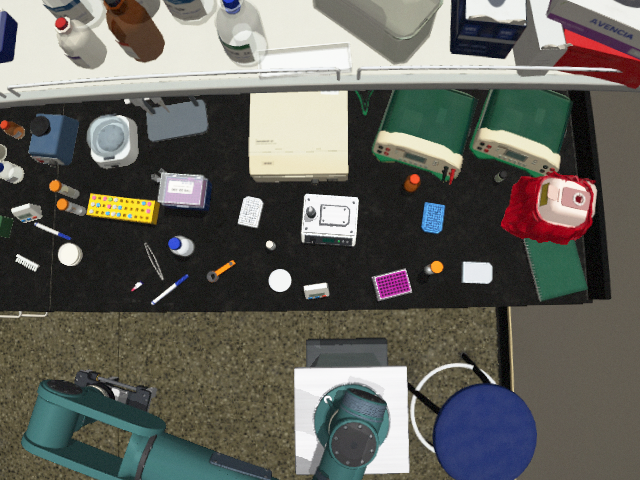

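The scene view shows the white plate (282,229), shaker (327,250), keeper (225,237), blue plate (412,293) and lid (412,345). In the top view they are at (250,212), (330,220), (221,271), (433,218) and (478,273).

```bash
cat > h.py <<'E'
import numpy as np, cv2
from bench import robot, camrig, workorder, status
class Cam:
    def __init__(s,n):
        d=camrig.snapshot(n); s.img=d["color"]; s.K=np.array([[d["fx"],0,d["cx"]],[0,d["fy"],d["cy"]],[0,0,1]])
        s.D=np.array([d["k1"],0,0,0.]); s.E=np.array(d["extrinsics"]); s.R=s.E[:3,:3]; s.C=-s.R.T@s.E[:3,3]
    def rays(s,p):
        u=cv2.undistortPoints(np.float64(p).reshape(-1,1,2),s.K,s.D).reshape(-1,2)
        return np.c_[u,np.ones(len(u))]@s.R
    def plane(s,p,z):
        r=s.rays(p); return s.C+r*((z-s.C[2])/r[:,2])[:,None]
    def proj(s,P):
        return cv2.projectPoints(np.float64(P).reshape(-1,1,3),cv2.Rodrigues(s.R)[0],s.E[:3,3],s.K,s.D)[0].reshape(-1,2)
def tri(c1,p1,c2,p2):
    a=c1.rays([p1])[0];b=c2.rays([p2])[0]
    k=np.linalg.lstsq(np.c_[a,-b],c2.C-c1.C,rcond=None)[0]
    A=c1.C+a*k[0];B=c2.C+b*k[1]; return (A+B)/2,np.linalg.norm(A-B)
E
python3 - <<'E'
from h import *
t=Cam("top");s=Cam("scene"); print(t.C,s.C)
cv2.imwrite("pics/t.bmp",t.img);cv2.imwrite("pics/s.bmp",s.img)
def mos(img,cs,f):
    T=[]
    for (x,y),k in zip(cs,f):
        w,h=266//k,300//k
        T.append(cv2.resize(img[y-h//2:y-h//2+h,x-w//2:x-w//2+w],(266,300),interpolation=cv2.INTER_CUBIC))
    return np.vstack([np.hstack(T[:3]),np.hstack(T[3:])])
cv2.imwrite("pics/mt.png",mos(t.img,[(250,212),(330,220),(221,271),(433,218),(478,273),(280,280)],[6,4,6,6,6,3]))
cv2.imwrite("pics/ms.png",mos(s.img,[(282,229),(327,248),(225,237),(412,293),(412,345),(265,260)],[6,4,6,5,5,3]))
E
```

```text
[0.33844442 0.02702804 1.36850249] [-0.31654052 -0.83213446  0.70955943]
```

View pics/mt.png

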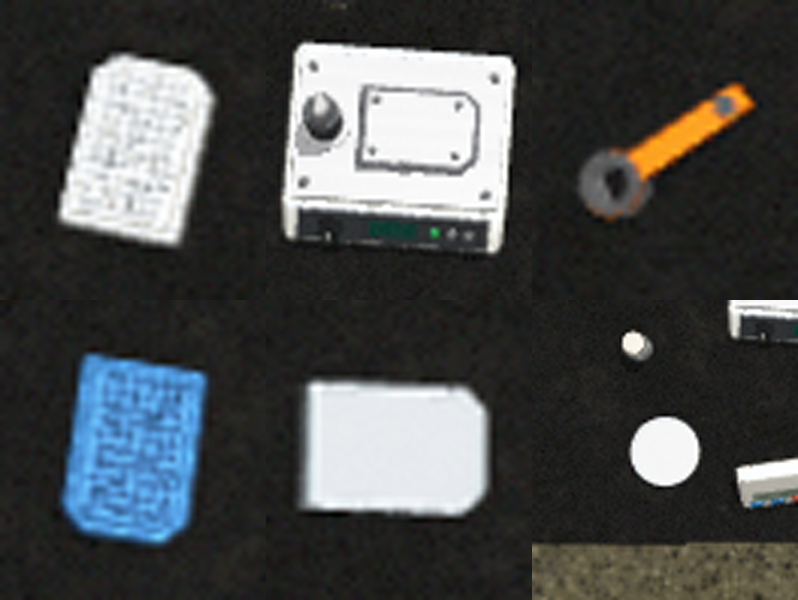

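View pics/ms.png

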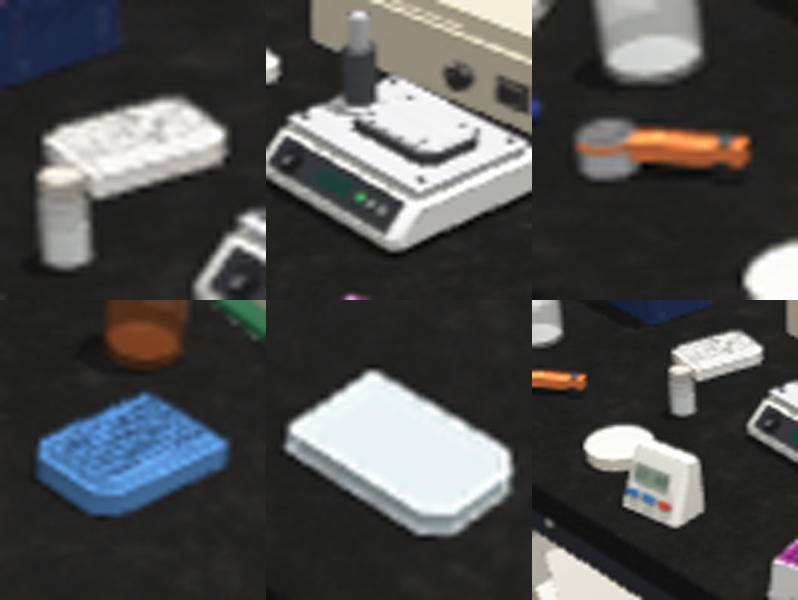

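The mosaics show cut corners as follows: white plate pointing away from the robot (top of image), blue towards the robot, lid and nest both to the right (-y). The post is on the nest's left (+y). The keeper hub is lower-left and its foot upper-right. Next I measure by masks.

```bash
cat > m.py <<'E'
from h import *
F=8
def mask(img,box,fn):
    x,y,w,h=box; c=img[y:y+h,x:x+w]
    c=cv2.resize(c,None,fx=F,fy=F,interpolation=cv2.INTER_CUBIC)
    m=fn(c.astype(int)).astype(np.uint8)*255
    cs=cv2.findContours(m,cv2.RETR_EXTERNAL,cv2.CHAIN_APPROX_NONE)[0]
    c=max(cs,key=cv2.contourArea).reshape(-1,2).astype(float)
    return (c+.5)/F-.5+[x,y]
def rect(P):
    """plan points (m) -> min-area rect centre, (short,long), direction of long axis"""
    (cx,cy),(w,h),a=cv2.minAreaRect(np.float32(P[:,:2]*1000))
    if w>h: w,h,a=h,w,a+90
    return np.array([cx,cy]),w,h,(a+90)%180
def sides(P,cut):
    """robust: fit 4 side lines inside minrect frame. cut=approx world angle(deg) of -y (cut) end. returns centre, size, yaw of -y end"""
    c,w,h,a=rect(P); a=a if abs((a-cut+180)%360-180)<90 else a+180
    for _ in range(3):
        u=np.array([np.cos(np.radians(a)),np.sin(np.radians(a))]);v=np.array([-u[1],u[0]])
        Q=P[:,:2]*1000-c; q=np.c_[Q@u,Q@v]
        L=[];S=[]
        for sg in(1,-1):
            k=(q[:,1]*sg>w/2-4)&(q[:,0]<h/2-16)&(q[:,0]>-h/2+6); L.append(np.polyfit(q[k,0],q[k,1],1))
        ku=(q[:,0]>h/2-4)&(abs(q[:,1])<w/2-14); kd=(q[:,0]<-h/2+4)&(abs(q[:,1])<w/2-6)
        S=[q[ku,0].mean(),q[kd,0].mean()]
        sl=(L[0][0]+L[1][0])/2; c=c+u*(S[0]+S[1])/2+v*(L[0][1]+L[1][1])/2
        a+=np.degrees(np.arctan(sl)); w=L[0][1]-L[1][1];h=S[0]-S[1]
    return c,w,h,a
def cen(p):
    m=cv2.moments(np.float32(p)); return np.array([m["m10"],m["m01"]])/m["m00"]
white=lambda c:c.min(2)>120
lidf=lambda c:c.min(2)>120
blue=lambda c:(c[...,0]>110)
orange=lambda c:(c[...,2]-c[...,0]>80)
bright=lambda c:c.max(2)>70
E
cat > m1.py <<'E'
from m import *
t=Cam("top");s=Cam("scene")
for n,b,sb,f,cut,z in[("white",(230,185,40,50),None,white,0,.007),("blue",(410,190,45,50),(385,275,50,35),blue,180,.007),("lid",(452,250,52,45),(380,325,62,42),lidf,-90,.006)]:
    p=mask(t.img,b,f); P=t.plane(p,z); c,w,h,a=sides(P,cut)
    print(n,c.round(1),round(w,1),round(h,1),"cut dir",round(a,2))
    if sb: X,e=tri(t,cen(p),s,cen(mask(s.img,sb,f))); print("   tri",(X*1000).round(1),round(e*1000,1))
# keeper
p=mask(t.img,(195,250,50,45),bright);print("keeper all",(cen(t.plane(p,.01)[:,:2])*1000))
o=mask(t.img,(195,250,50,45),orange);c,w,h,a=rect(t.plane(o,.019)); print("orange",c,w,h,a)
sk=mask(s.img,(208,228,35,20),orange); so=mask(s.img,(208,228,35,20),lambda c:c.max(2)>70); X,e=tri(t,cen(p),s,cen(so));print("tri",X*1000,e*1000)
E
python3 m1.py
```

```text
white [599.8 281. ] 60.9 86.8 cut dir 346.91
blue [ 570.1 -249.7] 60.8 86.9 cut dir 169.91
   tri [ 570.4 -249.4    7.8] 0.4
lid [ 408.7 -372. ] 60.7 87.0 cut dir 266.14
   tri [ 408.5 -370.6    6.7] 0.4
keeper all [425.79517063 370.01208572]
orange [435.85891724 352.15600586] 16.959671020507812 64.87604522705078 122.87502670288086
tri [425.33584853 369.68405055  12.05908751] 0.7954725723246144
```

```bash
cat > m2.py <<'E'
from m import *
t=Cam("top");s=Cam("scene")
# nest: dark ring on bright deck
x,y,w,h=349-330+330-0,0,0,0
def ring(thr):
    return mask(t.img,(349,0,1,1),0)
b=(352,0,0,0)
E
python3 - <<'E'
from m import *
t=Cam("top")
# nest box from mosaic: tile origin x=330-33,y=220-37, scale 4 -> ring px x 320..352 y 203..228
for thr in(110,130,150,170):
    p=mask(t.img,(318,200,36,31),lambda c:c.max(2)<thr); P=t.plane(p,.048)
    try:
        c,w,h,a=sides(P,-90); print(thr,c.round(1),round(w,1),round(h,1),round(a,2))
    except Exception as e: print(thr,e, rect(P))
g=t.img[197:236,300:360].max(2); print("\n".join(" ".join("%3d"%v for v in r) for r in g[::1,16:56]))
d=mask(t.img,(296,188,70,66),lambda c:c.min(2)>120); print("deck",rect(t.plane(d,.044)))
E
```

```text
110 expected non-empty vector for x (array([548.83221436,  43.33244324]), 3.1408884525299072, 30.24044418334961, 87.09949493408203)
130 expected non-empty vector for x (array([553.06958008,  38.2962265 ]), 17.362335205078125, 82.18710327148438, 81.9444580078125)
150 expected non-empty vector for x (array([573.85986328,  35.93082809]), 58.90937423706055, 85.08985137939453, 83.54003143310547)
170 expected non-empty vector for x (array([574.04705811,  35.74874496]), 60.716773986816406, 86.14868927001953, 83.60098266601562)
246 245 246 248 248 247 249 250 250 250 247 246 250 249 244 231 250 249 248 238 253 253 253 253 253 252 252 253 253 252 251 252 251 251 251 251 251 251 250 249
246 247 247 247 248 247 247 248 247 247 246 247 248 247 246 244 246 247 249 247 250 249 249 250 250 248 247 250 249 245 250 249 249 248 240 254 254 253 253 253
247 246 246 246 246 247 245 246 246 246 246 246 246 246 246 247 245 246 247 246 246 246 246 246 246 246 245 247 246 246 247 247 249 249 248 251 251 251 251 250
248 247 248 248 248 248 248 247 247 247 246 247 246 246 246 247 246 246 246 246 246 245 246 24
[... 5184 characters left out ...]
2
209 215 187 191 161 163 153 162 163 161 171 193 206 223 226 246 248 251 250 251 251 251 251 250 249 249 249 249 249 249 249 249 249 249 246 246 247 249 232 252
252 252 252 252 251 250 200 200 199 207 251 251 206 209 210 217 190 192 189 170 154 163 168 163 170 194 207 223 227 247 250 251 250 252 251 250 251 250 239 252
174 213 200 205 250 246 225 227 252 252 253 253 252 252 252 252 251 251 251 251 251 250 202 200 200 203 203 210 209 213 191 192 187 191 155 163 166 166 220 252
deck (array([565.03405762,  49.68717957]), 141.3606719970703, 156.89161682128906, 84.77653503417969)m.py:25: RuntimeWarning: Mean of empty slice.
  S=[q[ku,0].mean(),q[kd,0].mean()]
  ret = ret.dtype.type(ret / rcount)
```

```bash
rm m2.py; cat > n.py <<'E'
from m import *
def nest(t,thr):
    x,y=317,199
    c=cv2.resize(t.img[y:y+32,x:x+37],None,fx=F,fy=F,interpolation=cv2.INTER_CUBIC)
    m=(c.max(2)<thr).astype(np.uint8)
    n,l,st,_=cv2.connectedComponentsWithStats(m); 
    m=np.isin(l,[i for i in range(1,n) if st[i,4]>150 and st[i,0]>0 and st[i,1]>0 and st[i,0]+st[i,2]<m.shape[1]-1]).astype(np.uint8)
    pts=cv2.findNonZero(m); f=cv2.fillConvexPoly(np.zeros_like(m),cv2.convexHull(pts),255)
    p=max(cv2.findContours(f,cv2.RETR_EXTERNAL,cv2.CHAIN_APPROX_NONE)[0],key=cv2.contourArea).reshape(-1,2)
    return (p+.5)/F-.5+[x,y]
E
python3 - <<'E'
from n import *
t=Cam("top");s=Cam("scene")
for thr in(150,170,185,200):
    c,w,h,a=sides(t.plane(nest(t,thr),.048),-90); print(thr,c.round(2),round(w,1),round(h,1),round(a,2))
a=np.radians(a-180); print("post from nest", c+66*np.array([np.cos(a),np.sin(a)]))
# deck edge check: origin on the deck from left/right (y) sides
d=mask(t.img,(296,188,70,66),lambda c:c.min(2)>120); h=cv2.convexHull(np.float32(t.plane(d,.044)[:,:2]*1000)).reshape(-1,2)
R=np.array([[np.cos(a),np.sin(a)],[-np.sin(a),np.cos(a)]]); q=(h-c)@R.T; print("deck extents along y",q[:,0].min(),q[:,0].max(),"x",q[:,1].min(),q[:,1].max())
g=t.img[203:226,300:322].max(2); print("\n".join(" ".join("%3d"%v for v in r) for r in g))
g=s.img[211:242,308:326].max(2); print(); print("\n".join(" ".join("%3d"%v for v in r) for r in g))
E
```

```text
150 [573.77  35.91] 57.7 84.3 262.85
170 [574.67  35.77] 60.6 85.1 265.14
185 [574.69  35.75] 61.8 85.7 265.19
200 [574.8   35.73] 62.5 86.4 265.24
post from nest [580.27962217 101.5017498 ]
deck extents along y -65.75552994988595 91.884917404298 x -60.10841007635497 82.41246378454377
 33  31  30 100 252 227 245 246 246 245 246 246 246 246 246 246 246 246 246 246 246 246
 36  27  39 107 252 233 246 247 247 247 246 247 246 247 246 246 246 246 246 245 216 170
 29  22  38 108 253 247 247 247 247 247 247 247 247 247 247 247 247 248 247 245 211 119
 32  32  42 158 253 248 247 247 247 207 214 160 231 248 248 248 247 248 247 246 153 123
 32  32  46 163 253 249 247 184 147 194 233 169 143 214 248 248 248 249 248 246 145 129
 28  33  55 215 235 249 227 121 107 202 230 210 147 124 214 248 248 248 248 246 121 129
 28  30  57 221 241 250 160 107 112 216 228 222 155  98 140 247 246 249 249 247 111 133
 35  26  57 225 245 249 125 110 130 220 222 190 128  99 121 193 248 250 250 248  83 135
 29  32  60 224 219 244 108 107 108 166 170 137  95  97 113 167 237 246 249 248 102 141
 29  33  73 250 222 24
[... 2742 characters left out ...]
  46  55  57  58  59  60  62  62 156 230 244 234 220
 36  34  34  34  37  48  55  57  58  59  61  62  61 162 232 243 244 244
 34  34  34  46  66  65  55  57  58  59  61  63  61 163 234 245 244 244
 35  41  60 110 125  88  56  57  57  59  61  61  62 145 224 243 245 245
 62  86 146 169 162 128  66  60  59  59  63  73  98 164 217 225 237 248
160 156 156 145 147 151 127 113 112 110 116 141 223 246 241 239 244 244
222 172 165 141 128 153 191 225 236 239 226 211 233 244 245 244 244 243
244 243 222 173 169 159 154 153 150 181 208 175 158 225 245 245 245 245
244 244 244 244 243 243 242 218 167 189 223 236 239 241 243 244 245 245
244 245 245 245 244 244 232 159  73 105 159 160 145 219 242 243 244 245
```

```bash
python3 - <<'E'
from n import *
t=Cam("top");s=Cam("scene")
U=cv2.resize(t.img,None,fx=F,fy=F,interpolation=cv2.INTER_CUBIC).max(2).astype(int)
def fitpts(pts,z): return t.plane((np.array(pts)+.5)/F-.5,z)[:,:2]*1000
# scan lines. rows/cols in original px. outward from nest middle (335.5,215)
def edge(cols,rows,axis,sgn,thr,z,outer=True):
    pts=[]
    rng=cols if axis==1 else rows
    for k in np.arange(*rng,0.25):
        prof=[]
        for d in np.arange(0,6,1/F):
            v=(k,(rows if axis==1 else 0)+sgn*d) if axis==1 else (cols+sgn*d,k)
            prof.append((U[int(round(v[1]*F)),int(round(v[0]*F))],v))
        i=next((i for i,(g,_) in enumerate(prof) if g<thr),None)   # from outside going inwards
        if i is not None: pts.append(np.array(prof[i][1])*F)
    return fitpts(pts,z)
def line(P,k):
    # along world axis k fit
    o=np.polyfit(P[:,k],P[:,1-k],1); r=P[:,1-k]-np.polyval(o,P[:,k]); g=abs(r)<2; return np.polyfit(P[g,k],P[g,1-k],1),g.sum()
for thr in(140,180):
    top=line(edge((323,345),201,1,1,thr,.052),1); bot=line(edge((322,343),230,1,-1,thr,.044),1)
    lef=line(edge(317,(207,222),0,1,thr,.048),0); rig=line(edge(353,(210,218),0,-1,thr,.048),0)
    print(thr,"far x=",top,np.polyval(top[0],36),"near",bot,np.polyval(bot[0],36),"left y",lef,np.polyval(lef[0],575),"right",rig,np.polyval(rig[0],575))
# deck back edge yaw
d=mask(t.img,(296,185,70,70),lambda c:c.min(2)>120); P=t.plane(d,.044)[:,:2]*1000
k=(P[:,0]>615)&(P[:,1]>-20)&(P[:,1]<115); print("back",line(P[k],1))
for lo,hi in((-40,-20),(115,140)):
    k=(P[:,1]>lo)&(P[:,1]<hi)&(P[:,0]>535)&(P[:,0]<615); print("side",line(P[k],0),np.polyval(line(P[k],0)[0],575))
p=mask(t.img,(303,203,16,18),lambda c:c.max(2)<135);Q=t.plane(p,.0925)[:,:2]*1000; print("post y max",Q[:,1].max(), Q[Q[:,1].argmax()])
E
```

```text
140 far x= (array([8.28521790e-02, 6.00017586e+02]), np.int64(27)) 603.0002645861651 near (array([8.68571226e-02, 5.43674467e+02]), np.int64(84)) 546.8013230180962 left y (array([-5.72007035e-02,  1.09694609e+02]), np.int64(60)) 76.80420407203127 right (array([-0.04756598, 21.25646014]), np.int64(29)) -6.093977695126647
180 far x= (array([8.89807090e-02, 6.00885042e+02]), np.int64(86)) 604.0883475450328 near (array([8.24745744e-02, 5.42711528e+02]), np.int64(84)) 545.6806129241007 left y (array([-6.41046210e-02,  1.14554829e+02]), np.int64(60)) 77.69467227673616 right (array([-0.06156278, 28.37977709]), np.int64(32)) -7.01882362017502
back (array([9.18870703e-02, 6.30714151e+02]), np.int64(380))
side (array([-0.09245965, 23.86175056]), np.int64(224)) -29.302547033784993
side (array([-9.09317433e-02,  1.79060701e+02]), np.int64(224)) 126.77494836365523
post y max 112.72199874973127 [574.38830143 112.72199875]
```

```bash
cat > go.py <<'E'
# go.py x y z yaw_deg : tool-axis delta from the present measured pose
import sys; from h import *
x,y,z,a=map(float,sys.argv[1:5]); o=status.get_obs(); p=np.array(o["tool_pos"]); r,pi,w=o["ee_rot"]
cz,sz=np.cos(w),np.sin(w); d=np.array([x,y,z])/1000-p
X=np.array([cz,sz,0]);Y=np.array([sz,-cz,0])
print("t",round(o["time"],2),"d tool mm",(np.array([d@X,d@Y,-d[2]])*1000).round(2),"turn",round((w-np.radians(a)+np.pi)%(2*np.pi)-np.pi,4),"pose",(p*1000).round(2),round(np.degrees(w),2),"tilt",round(abs(abs(r)-np.pi),4),round(pi,4),"F",np.round(o["wrist_force"],1),"w",round(o["width"],4),"q6",round(o["joint_positions"][5],2))
E
python3 go.py 599.8 281 60 166.91
cat > k.py <<'E'
from m import *
t=Cam("top");s=Cam("scene"); B=(195,250,50,45)
for thr in(60,75,90):
    p=mask(t.img,B,lambda c:c.max(2)>thr); P=t.plane(p,.013)[:,:2]*1000
    o=t.plane(mask(t.img,B,lambda c:c[...,2]-c[...,0]>70),.016)[:,:2]*1000
    a=np.radians(122.9); c=np.array([425.8,370.])
    for _ in range(4):
        u=np.array([np.cos(a),np.sin(a)]);v=np.array([-u[1],u[0]]); q=np.c_[(P-c)@u,(P-c)@v]
        L=[]
        for sg in(1,-1):
            k=(q[:,1]*sg>3)&(q[:,0]<12)&(q[:,0]>-22); L.append(np.polyfit(q[k,0],q[k,1],1))
        a+=(L[0][0]+L[1][0])/2; c=c+v*(L[0][1]+L[1][1])/2
    k=q[:,0]>28
    A=np.c_[2*q[k],np.ones(k.sum())]; g=np.linalg.lstsq(A,(q[k]**2).sum(1),rcond=None)[0]; R=np.sqrt(g[2]+g[0]**2+g[1]**2)
    hub=c+u*g[0]+v*g[1]; end=q[abs(q[:,1])<5,0].min()
    print(thr,"yaw+y",np.degrees(a).round(2),"bar w",L[0][1]-L[1][1],"hub",hub.round(1),R.round(1),"far end-hub",round(end-g[0],1),"hub off",g[1].round(2),"origin",(c+u*(g[0]-34)).round(1))
E
python3 k.py
```

```text
t 0.55 d tool mm [-512.96 -131.03  145.54] turn -0.0183 pose [134.38 533.37 205.54] 165.86 tilt 0.0002 0.0 F [ 0.2 -0.2  0.4] w 0.0944 q6 -0.1
60 yaw+y 124.31 bar w 18.8187764054616 hub [411.  390.8] 16.4 far end-hub -78.4 hub off 0.43 origin [430.5 362.9]
75 yaw+y 123.35 bar w 17.523995360044427 hub [410.9 390.8] 15.6 far end-hub -78.0 hub off 0.99 origin [430.5 363. ]
90 yaw+y 123.12 bar w 16.757999739555615 hub [406.2 396.4] 9.3 far end-hub -85.0 hub off 2.06 origin [426.5 369.1]
```

```bash
python3 nudge.py '.094 -.0395 -.0101 0 -.0183; .094 -.0395 -.0101 0 0; .094 -.0395 -.0101 0 0; .094 -.0395 -.0101 0 0; .094 -.0395 -.0101 0 0; .094 -.0395 -.0101 0 0; .094 -.0395 -.0101 0 0; .094 -.0395 -.0101 0 0; .094 -.0395 -.0101 0 0; .094 -.0395 -.0101 0 0; .094 -.0395 -.0101 0.01 0; .094 -.0395 -.0101 .025 0; .094 -.0395 -.0101 .035 0; .094 0 0 .035 0; .094 0 0 .035 0; .094 0 0 0 0; .094 0 0 0 0; .094 0 0 0 0'; python3 go.py 599.8 281 3 166.91
```

```text
time: 2.15
tool_pos: [0.5923, 0.296, 0.0789]
ee_rot: [3.14, 0.002, 2.914]
wrist_force: [-0.4, 0.5, 0.0]
width: 0.094
finger_force: 0.0
t 2.15 d tool mm [-10.74 -12.9   75.91] turn 0.0004 pose [592.25 295.99  78.91] 166.93 tilt 0.0018 0.0024 F [-0.4  0.5  0. ] w 0.094 q6 -0.96
```

```bash
python3 nudge.py '.094 -.0107 -.0129 .02 0; .094 0 0 .025 0; .094 0 0 .015 0; .094 0 0 0 0; .094 0 0 0 0; .094 0 0 0 0'; python3 go.py 599.8 281 3 166.91
```

```text
time: 2.65
tool_pos: [0.6008, 0.2815, 0.0205]
ee_rot: [3.138, 0.005, 2.914]
wrist_force: [0.3, -1.0, 0.6]
width: 0.094
finger_force: 0.0
t 2.65 d tool mm [ 0.88 -0.73 17.49] turn 0.0007 pose [600.82 281.51  20.49] 166.95 tilt 0.0034 0.0051 F [ 0.3 -1.   0.6] w 0.094 q6 -0.99
```

```bash
python3 - <<'E'
from m import *
s=Cam("scene");t=Cam("top")
a=cv2.resize(s.img[190:260,240:330],(400,311),interpolation=2); b=cv2.resize(t.img[175:245,215:305],(400,311),interpolation=2)
cv2.imwrite("pics/g1.png",np.hstack([a,b]))
E
```

```text
(no output)
```

View pics/g1.png

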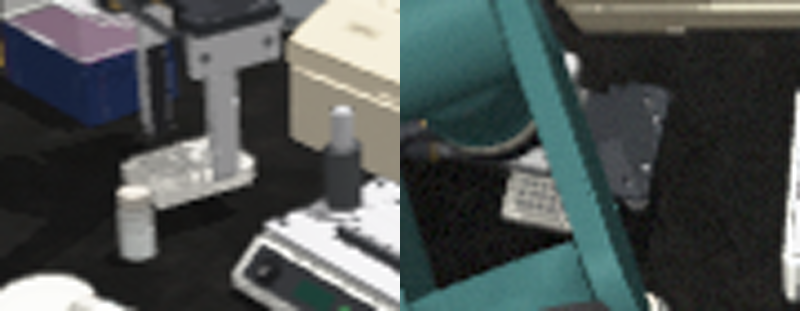

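The gripper stands over the white plate, one finger at its near side (220,150 in the left crop) and the other beyond it. Closing now.

```bash
python3 nudge.py '.094 .0009 -.0007 .009 0; .094 0 0 .008 0; .094 0 0 0 0; .05 0 0 0 0; .05 0 0 0 0; .05 0 0 0 0; .05 0 0 0 0; .05 0 0 0 0; .05 0 0 0 0'; python3 go.py 599.8 281 3 166.91
```

```text
time: 3.5
tool_pos: [0.5982, 0.2798, 0.0003]
ee_rot: [3.141, 0.001, 2.913]
wrist_force: [-0.4, 0.5, 5.4]
width: 0.0574
finger_force: 31.6
t 3.5 d tool mm [-1.26  1.5  -2.67] turn -0.0002 pose [5.9823e+02 2.7983e+02 3.3000e-01] 166.9 tilt 0.0005 0.0009 F [-0.4  0.5  5.4] w 0.0574 q6 -0.99
```

```bash
python3 nudge.py '.05 0 0 -.02 0; .05 0 0 -.04 0; .05 0 0 -.04 0; .05 0 0 -.04 0; .05 0 0 0 0; .05 -.0041 -.0303 0 0; .05 -.0041 -.0303 0 0; .05 -.0041 -.0303 0 0; .05 -.0041 -.0303 0 0; .05 -.0041 -.0303 0 0; .05 -.0041 -.0303 0 0; .05 -.0041 -.0303 0 0; .05 -.0041 -.0303 0 0' && python3 nudge.py '.05 0 0 0 .1195; .05 0 0 0 .1195; .05 0 0 0 .1195; .05 0 0 0 .1195; .05 0 0 0 .1195; .05 0 0 0 .1195; .05 0 0 0 .1195; .05 0 0 0 .1195; .05 0 0 0 .1195; .05 0 0 0 .1195; .05 0 0 0 .1195; .05 0 0 0 .1195; .05 0 0 0 0; .05 0 0 0 0; .05 0 0 0 0; .05 0 0 0 0; .05 0 0 0 0; .05 0 0 0 0'; python3 go.py 575.1 36.25 66 84.75
```

```text
time: 4.58
tool_pos: [0.5737, 0.0351, 0.1379]
ee_rot: [-3.141, -0.003, 2.913]
wrist_force: [0.6, 0.5, 0.0]
width: 0.0576
finger_force: 30.0
time: 6.08
tool_pos: [0.5749, 0.0363, 0.1396]
ee_rot: [-3.142, -0.0, 1.48]
wrist_force: [0.2, 0.1, -0.6]
width: 0.0574
finger_force: 30.0
t 6.08 d tool mm [1.000e-02 2.400e-01 7.357e+01] turn 0.0007 pose [574.86  36.27 139.57] 84.79 tilt 0.0 -0.0001 F [ 0.2  0.1 -0.6] w 0.0574 q6 0.06
```

```bash
python3 nudge.py '.05 0 .0002 .025 0; .05 0 0 .03 0; .05 0 0 .0185 0; .05 0 0 .005 0; .05 0 0 0 0; .05 0 0 0 0; .05 0 0 0 0; .05 0 0 0 0; .05 0 0 0 0'; python3 go.py 575.1 36.25 52.3 84.75;  python3 - <<'E'
from m import *
s=Cam("scene");t=Cam("top")
a=cv2.resize(s.img[205:275,285:365],(400,350),interpolation=2); b=cv2.resize(t.img[180:250,290:370],(400,350),interpolation=2)
cv2.imwrite("pics/g2.png",np.hstack([a,b]))
E
```

```text
time: 6.83
tool_pos: [0.576, 0.0362, 0.0626]
ee_rot: [3.139, -0.0, 1.479]
wrist_force: [1.0, -0.1, -0.3]
width: 0.0579
finger_force: 30.0
t 6.83 d tool mm [-0.07 -0.93 10.26] turn -0.0001 pose [576.04  36.23  62.56] 84.75 tilt 0.0027 -0.0003 F [ 1.  -0.1 -0.3] w 0.0579 q6 0.06
```

View pics/g2.png

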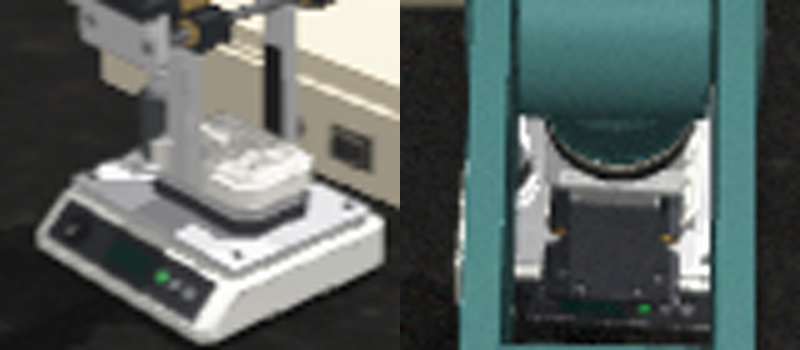

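The white plate hovers over the dark nest block, cut corners at the same end and edges roughly aligned. Lowering.

```bash
python3 nudge.py '.05 0 -.0003 .003 0; .05 0 0 .003 0; .05 0 0 .003 0; .05 0 0 .001 0; .05 0 0 0 0; .05 0 0 0 0; .05 0 0 0 0; .05 0 0 0 0; .05 0 0 0 0'; python3 go.py 575.1 36.25 52.3 84.75
```

```text
time: 7.68
tool_pos: [0.575, 0.0363, 0.0523]
ee_rot: [3.141, -0.0, 1.479]
wrist_force: [-2.1, 0.3, 4.2]
width: 0.0576
finger_force: 30.7
t 7.68 d tool mm [-0.02  0.08 -0.04] turn -0.0001 pose [575.03  36.28  52.26] 84.75 tilt 0.0009 -0.0001 F [-2.1  0.3  4.2] w 0.0576 q6 0.06
```

```bash
python3 nudge.py '.094 0 0 0 0; .094 0 0 0 0; .094 0 0 0 0; .094 0 0 0 0; .094 0 0 -.02 0; .094 0 0 -.04 0; .094 0 0 -.04 0; .094 -.0356 .0027 0 .118; .094 0 0 0 0' ; python3 go.py 570.1 -249.7 150 -10.09
```

```text
time: 8.43
tool_pos: [0.5764, -0.0035, 0.155]
ee_rot: [3.133, 0.002, 1.355]
wrist_force: [0.6, -0.3, -0.2]
width: 0.094
finger_force: 0.0
t 8.43 d tool mm [-241.86   46.58    5.  ] turn 1.5309 pose [576.44  -3.48 155.  ] 77.62 tilt 0.0083 0.0024 F [ 0.6 -0.3 -0.2] w 0.094 q6 0.11
```

```bash
python3 nudge.py '.094 -.0403 .0078 0 0; .094 -.0403 .0078 0 0; .094 -.0403 .0078 0 0; .094 -.0403 .0078 0 0; .094 -.0403 .0078 0 0; .094 -.0403 .0078 0 0; .094 0 0 0 .1178; .094 0 0 .02 .1178; .094 0 0 .02 .1178; .094 0 0 .02 .1178; .094 0 0 .02 .1178; .094 0 0 0 .1178; .094 0 0 0 .1178; .094 0 0 0 .1178; .094 0 0 0 .1178; .094 0 0 0 .1178; .094 0 0 0 .1178; .094 0 0 0 .1178; .094 0 0 0 .1178' ; python3 nudge.py '.094 0 0 0 0; .094 0 0 0 0;.094 0 0 0 0;.094 0 0 0 0'; python3 go.py 570.1 -249.7 3 -10.09
python3 - <<'E'
from n import *
t=Cam("top"); p=nest(t,150)
# white plate on nest: bright region vs deck is poor contrast; ring visible?
s=Cam("scene")
a=cv2.resize(s.img[205:275,285:365],(400,350),interpolation=2); b=cv2.resize(t.img[180:250,290:370],(400,350),interpolation=2)
cv2.imwrite("pics/g3.png",np.hstack([a,b]))
E
```

```text
time: 10.02
tool_pos: [0.5693, -0.2451, 0.0699]
ee_rot: [-3.141, 0.002, -0.175]
wrist_force: [-0.1, -0.1, 0.1]
width: 0.094
finger_force: 0.0
time: 10.35
tool_pos: [0.5695, -0.2455, 0.0708]
ee_rot: [-3.141, 0.0, -0.168]
wrist_force: [-0.5, -0.9, 0.6]
width: 0.094
finger_force: 0.0
t 10.35 d tool mm [ 1.25  4.05 67.76] turn 0.0076 pose [ 569.55 -245.49   70.76] -9.65 tilt 0.0004 0.0005 F [-0.5 -0.9  0.6] w 0.094 q6 1.24Traceback (most recent call last):
  File "<stdin>", line 2, in <module>
  File "n.py", line 8, in nest
    pts=cv2.findNonZero(m); f=cv2.fillConvexPoly(np.zeros_like(m),cv2.convexHull(pts),255)
                                                                  ~~~~~~~~~~~~~~^^^^^
cv2.error: OpenCV(4.12.0) /io/opencv/modules/imgproc/src/convhull.cpp:143: error: (-215:Assertion failed) total >= 0 && (depth == CV_32F || depth == CV_32S) in function 'convexHull'
```

```bash
python3 - <<'E'
from m import *
t=Cam("top"); s=Cam("scene")
a=cv2.resize(s.img[205:275,285:365],(400,350),interpolation=2); b=cv2.resize(t.img[180:250,290:370],(400,350),interpolation=2)
cv2.imwrite("pics/g3.png",np.hstack([a,b]))
E
```

```text
(no output)
```

View pics/g3.png

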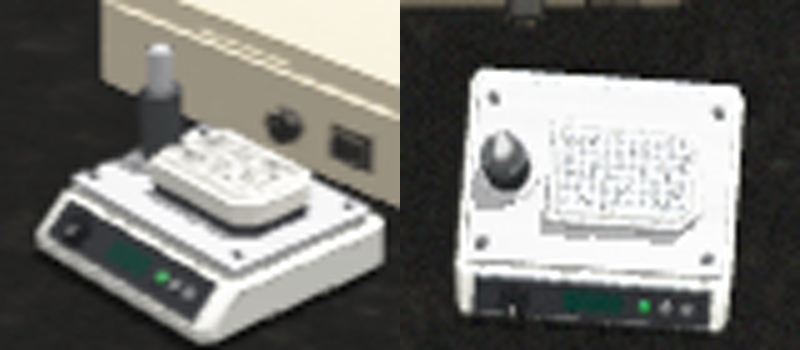

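```bash
python3 nudge.py '.094 .0012 .0041 .02 .0076; .094 0 0 .02 0; .094 0 0 .018 0; .094 0 0 .006 0; .094 0 0 0 0; .094 0 0 0 0; .094 0 0 0 0; .094 0 0 0 0; .094 0 0 0 0'; python3 go.py 570.1 -249.7 1 -10.09
```

```text
time: 11.25
tool_pos: [0.5711, -0.2503, 0.0086]
ee_rot: [3.141, -0.003, -0.178]
wrist_force: [-0.0, -0.4, -0.4]
width: 0.0937
finger_force: 0.0
t 11.25 d tool mm [-1.05 -0.46  7.64] turn -0.0017 pose [ 571.05 -250.34    8.64] -10.19 tilt 0.0008 -0.0025 F [-0.  -0.4 -0.4] w 0.0937 q6 1.24
```

The white plate sits level on the nest (left crop 230,180), cut corners matched at the end away from the post. Next I grip blue.

```bash
python3 nudge.py '.094 -.0005 -.0004 .0065 -.0017; .094 0 0 0 0; .094 0 0 0 0; .05 0 0 0 0; .05 0 0 0 0; .05 0 0 0 0; .05 0 0 0 0; .05 0 0 0 0; .05 0 0 0 0'; python3 go.py 570.1 -249.7 1 -10.09
```

```text
time: 12.0
tool_pos: [0.5697, -0.2493, 0.0006]
ee_rot: [-3.141, 0.0, -0.176]
wrist_force: [-0.3, -0.7, 0.7]
width: 0.0579
finger_force: 30.4
t 12.0 d tool mm [ 0.46  0.32 -0.43] turn -0.0001 pose [ 569.7  -249.3     0.57] -10.1 tilt 0.0003 0.0001 F [-0.3 -0.7  0.7] w 0.0579 q6 1.24
```

```bash
python3 nudge.py '.05 0 0 -.02 0; .05 0 0 -.04 0; .05 0 0 -.04 0; .05 0 0 -.04 0; .05 0 0 0 0; .05 -.0056 -.03505 0 0; .05 -.0056 -.03505 0 0; .05 -.0056 -.03505 0 0; .05 -.0056 -.03505 0 0; .05 -.0056 -.03505 0 0; .05 -.0056 -.03505 0 0; .05 -.0056 -.03505 0 0; .05 -.0056 -.03505 0 0' && python3 nudge.py '.05 0 0 0 -.11825; .05 0 0 0 -.11825; .05 0 0 0 -.11825; .05 0 0 0 -.11825; .05 0 0 0 -.11825; .05 0 0 0 -.11825; .05 0 0 0 -.11825; .05 0 0 0 -.11825; .05 0 0 0 -.11825; .05 0 0 0 -.11825; .05 0 0 0 -.11825; .05 0 0 0 -.11825; .05 0 0 0 -.11825; .05 0 0 0 -.11825; .05 0 0 0 0; .05 0 0 0 0; .05 0 0 0 0; .05 0 0 0 0; .05 0 0 0 0'; python3 go.py 574.65 34.55 66.6 84.75
```

```text
time: 13.08
tool_pos: [0.5743, 0.0362, 0.1403]
ee_rot: [-3.142, 0.0, -0.176]
wrist_force: [0.3, 1.0, -1.3]
width: 0.0577
finger_force: 30.0
time: 14.67
tool_pos: [0.5747, 0.0345, 0.1406]
ee_rot: [-3.142, -0.0, 1.478]
wrist_force: [-0.3, 0.3, -1.4]
width: 0.0577
finger_force: 30.0
t 14.67 d tool mm [ 3.000e-02 -1.000e-01  7.397e+01] turn -0.0009 pose [574.75  34.51 140.57] 84.7 tilt 0.0 -0.0001 F [-0.3  0.3 -1.4] w 0.0577 q6 0.05
```

```bash
python3 nudge.py '.05 0 -.0001 .025 -.0009; .05 0 0 .025 0; .05 0 0 .013 0; .05 0 0 0 0; .05 0 0 0 0; .05 0 0 0 0; .05 0 0 .003 0; .05 0 0 .003 0; .05 0 0 .003 0; .05 0 0 .002 0; .05 0 0 0 0; .05 0 0 0 0; .05 0 0 0 0; .05 0 0 0 0; .05 0 0 0 0;.05 0 0 0 0'; python3 go.py 574.65 34.55 66.6 84.75
```

```text
time: 16.0
tool_pos: [0.5747, 0.0345, 0.0666]
ee_rot: [-3.142, -0.0, 1.48]
wrist_force: [-0.5, -0.1, -0.8]
width: 0.0576
finger_force: 30.0
t 16.0 d tool mm [ 0.05 -0.01 -0.01] turn 0.001 pose [574.66  34.5   66.59] 84.81 tilt 0.0001 -0.0001 F [-0.5 -0.1 -0.8] w 0.0576 q6 0.05
```

```bash
python3 nudge.py '.094 0 0 0 0; .094 0 0 0 0; .094 0 0 0 0; .094 0 0 0 0; .094 0 0 -.02 0; .094 0 0 -.04 0; .094 0 0 -.04 0; .094 0 0 0 0; .094 -.0382 -.01165 0 -.024; .094 -.0382 -.01165 0 0; .094 -.0382 -.01165 0 0; .094 -.0382 -.01165 0 0; .094 -.0382 -.01165 0 0; .094 -.0382 -.01165 0 0; .094 -.0382 -.01165 0 0; .094 -.0382 -.01165 0 0; .094 -.0382 -.01165 0 0; .094 -.0382 -.01165 0 0' ; python3 nudge.py '.094 -.0382 -.01165 0 0;.094 0 0 0 0; .094 0 0 0 0;.094 0 0 0 0;.094 0 0 0 0'; python3 go.py 408.7 -372 3 86.14
python3 - <<'E'
from m import *
t=Cam("top"); s=Cam("scene")
p=mask(t.img,(316,196,40,36),lambda c:(c[...,0]-c[...,2]>50)); P=t.plane(p,.073); print("blue on stack",sides(P,-95))
sb=mask(s.img,(300,215,70,50),lambda c:(c[...,0]-c[...,2]>50)); X,e=tri(t,cen(p),s,cen(sb)); print(X*1000,e*1000)
E
```

```text
time: 17.5
tool_pos: [0.4312, -0.3403, 0.1669]
ee_rot: [3.141, 0.001, 1.504]
wrist_force: [0.2, 0.3, 0.4]
width: 0.0942
finger_force: 0.0
time: 17.92
tool_pos: [0.4185, -0.3748, 0.1667]
ee_rot: [3.141, -0.0, 1.506]
wrist_force: [1.0, -0.3, -0.5]
width: 0.0934
finger_force: 0.0
t 17.92 d tool mm [  2.14 -10.   163.67] turn 0.0022 pose [ 418.54 -374.79  166.67] 86.27 tilt 0.0004 -0.0005 F [ 1.  -0.3 -0.5] w 0.0934 q6 -0.77
blue on stack (array([574.20091503,  34.12293295]), np.float64(59.98940831970202), np.float64(85.10858660005195), np.float64(264.7333551836378))
[573.48547173  35.34706848  73.74855557] 1.3278506361984845
```

```bash
python3 nudge.py '.094 .0021 -.01 .03 .0022; .094 0 0 .04 0; .094 0 0 .04 0; .094 0 0 .03 0; .094 0 0 .015 0; .094 0 0 0 0; .094 0 0 0 0; .094 0 0 0 0; .094 0 0 0 0;.094 0 0 0 0; .094 0 0 0 0'; python3 go.py 408.7 -372 1 86.14
```

```text
time: 18.93
tool_pos: [0.4089, -0.3739, 0.0133]
ee_rot: [3.139, 0.002, 1.502]
wrist_force: [0.1, 0.2, 0.6]
width: 0.0939
finger_force: 0.0
t 18.93 d tool mm [ 1.9  -0.35 12.27] turn -0.0013 pose [ 408.92 -373.92   13.27] 86.06 tilt 0.0022 0.002 F [0.1 0.2 0.6] w 0.0939 q6 -0.77
```

```bash
python3 nudge.py '.094 .0005 -.0003 .006 -.0013; .094 0 0 .005 0; .094 0 0 0 0; .094 0 0 0 0; .05 0 0 0 0; .05 0 0 0 0; .05 0 0 0 0; .05 0 0 0 0; .05 0 0 0 0; .05 0 0 0 0'; python3 go.py 408.7 -372 1 86.14
```

```text
time: 19.77
tool_pos: [0.4077, -0.3725, 0.0004]
ee_rot: [-3.141, -0.0, 1.503]
wrist_force: [-0.6, 0.6, -0.2]
width: 0.0575
finger_force: 30.2
t 19.77 d tool mm [ 0.52  0.98 -0.64] turn -0.0002 pose [ 4.0769e+02 -3.7246e+02  3.6000e-01] 86.13 tilt 0.0004 -0.0004 F [-0.6  0.6 -0.2] w 0.0575 q6 -0.78
```

```bash
python3 nudge.py '.05 0 0 -.02 0; .05 0 0 -.04 0; .05 0 0 -.04 0; .05 0 0 -.04 0; .05 0 0 -.02 0; .05 0 0 0 0; .05 .03478 .0116 0 .0241; .05 .03478 .0116 0 0; .05 .03478 .0116 0 0; .05 .03478 .0116 0 0; .05 .03478 .0116 0 0; .05 .03478 .0116 0 0; .05 .03478 .0116 0 0; .05 .03478 .0116 0 0; .05 .03478 .0116 0 0; .05 .03478 .0116 0 0; .05 .03478 .0116 0 0; .05 .03478 .0116 0 0' ; python3 nudge.py '.05 0 0 0 0; .05 0 0 0 0; .05 0 0 0 0;.05 0 0 0 0;.05 0 0 0 0; .05 0 0 0 0';  python3 go.py 574.65 34.5 80.4 84.75
```

```text
time: 21.27
tool_pos: [0.5831, 0.0324, 0.158]
ee_rot: [-3.138, 0.0, 1.479]
wrist_force: [0.7, -0.7, -0.6]
width: 0.0578
finger_force: 30.0
time: 21.77
tool_pos: [0.5835, 0.0293, 0.1606]
ee_rot: [-3.141, 0.0, 1.477]
wrist_force: [0.3, -0.1, -0.6]
width: 0.0576
finger_force: 30.0
t 21.77 d tool mm [ 4.38 -9.29 80.18] turn -0.002 pose [583.49  29.27 160.58] 84.63 tilt 0.0001 0.0001 F [ 0.3 -0.1 -0.6] w 0.0576 q6 0.05
```

```bash
python3 nudge.py '.05 .0044 -.0093 .02 -.002; .05 0 0 .03 0; .05 0 0 .02 0; .05 0 0 0 0; .05 0 0 0 0; .05 0 0 0 0; .05 0 0 0 0; .05 0 0 0 0; .05 0 0 0 0'; python3 go.py 574.65 34.5 80.4 84.75
```

```text
time: 22.52
tool_pos: [0.5758, 0.0358, 0.0921]
ee_rot: [3.139, -0.0, 1.481]
wrist_force: [0.3, 0.2, -0.9]
width: 0.0584
finger_force: 30.0
t 22.52 d tool mm [-1.35 -1.04 11.69] turn 0.0019 pose [575.81  35.75  92.09] 84.86 tilt 0.0025 -0.0003 F [ 0.3  0.2 -0.9] w 0.0584 q6 0.05
```

```bash
python3 nudge.py '.05 0 0 0 0; .05 0 0 0 0; .05 0 0 0 0; .05 0 0 0 0'; python3 go.py 574.65 34.5 80.4 84.75
```

```text
time: 22.85
tool_pos: [0.5749, 0.0359, 0.0906]
ee_rot: [-3.142, -0.0, 1.481]
wrist_force: [-1.1, 0.1, 0.1]
width: 0.0578
finger_force: 30.0
t 22.85 d tool mm [-1.41 -0.17 10.22] turn 0.0021 pose [574.95  35.89  90.62] 84.87 tilt 0.0 -0.0001 F [-1.1  0.1  0.1] w 0.0578 q6 0.05
```

```bash
python3 nudge.py '.05 -.0014 -.0002 .001 .0021; .05 0 0 0 0; .05 0 0 .003 0; .05 0 0 .003 0; .05 0 0 .0033 0; .05 0 0 0 0; .05 0 0 0 0; .05 0 0 0 0; .05 0 0 0 0; .05 0 0 0 0'; python3 go.py 574.65 34.5 80.4 84.75
```

```text
time: 23.68
tool_pos: [0.5748, 0.0344, 0.0804]
ee_rot: [3.141, -0.0, 1.479]
wrist_force: [0.4, -0.9, 0.8]
width: 0.0575
finger_force: 30.0
t 23.68 d tool mm [ 0.09 -0.13 -0.04] turn -0.0002 pose [574.77  34.4   80.36] 84.74 tilt 0.0003 -0.0 F [ 0.4 -0.9  0.8] w 0.0575 q6 0.05
```

```bash
python3 nudge.py '.094 0 0 0 0; .094 0 0 0 0; .094 0 0 0 0; .094 0 0 0 0; .094 0 0 -.02 0; .094 0 0 -.04 0; .094 0 0 -.03 0; .094 0 0 0 0'
cat > k2.py <<'E'
from m import *
t=Cam("top"); s=Cam("scene"); B=(195,250,50,45)
for d in(50,70,90):
    P=t.plane(mask(t.img,B,lambda c:c[...,2]-c[...,0]>d),.013)[:,:2]*1000; a=np.radians(122.9); c=np.array([430.5,363.])
    for _ in range(4):
        u=np.array([np.cos(a),np.sin(a)]);v=np.array([-u[1],u[0]]); q=np.c_[(P-c)@u,(P-c)@v]; L=[]
        for sg in(1,-1):
            k=(q[:,1]*sg>3)&(q[:,0]<14)&(q[:,0]>-38); L.append(np.polyfit(q[k,0],q[k,1],1))
        a+=(L[0][0]+L[1][0])/2; c=c+v*(L[0][1]+L[1][1])/2
    e=q[abs(q[:,1])<4,0].min(); print(d,np.degrees(a).round(2),c.round(1),"w",round(L[0][1]-L[1][1],1),"bar end",round(e,1),np.round([l[0] for l in L],3))
    for thr in(55,65,75):
        H=t.plane(mask(t.img,B,lambda c:c.max(2)>thr),.010)[:,:2]*1000; h=np.c_[(H-c)@u,(H-c)@v]; k=(h[:,0]>27)
        g=np.linalg.lstsq(np.c_[2*h[k],np.ones(k.sum())],(h[k]**2).sum(1),rcond=None)[0]
        print("   hub",thr,g[:2].round(2),np.sqrt(g[2]+g[0]**2+g[1]**2).round(1),"extents",h[:,0].min().round(1),h[:,0].max().round(1),"side",h[k,1].min().round(1),h[k,1].max().round(1))
# triangulated heights: bar middle via orange centroid of both views
X,e=tri(t,cen(mask(t.img,B,orange)),s,cen(mask(s.img,(208,228,35,20),orange))); print("tri",(X*1000).round(1),e*1000)
p=mask(t.img,(312,192,46,42),lambda c:c.max(2)>0) 
E
python3 k2.py; python3 go.py 430.5 363 160 122.9
```

```text
time: 24.35
tool_pos: [0.5784, 0.0345, 0.1786]
ee_rot: [3.128, -0.001, 1.479]
wrist_force: [1.3, 0.2, 1.9]
width: 0.0942
finger_force: 0.0
50 122.2 [430.3 362.9] w 17.4 bar end -44.0 [ 0.037 -0.042]
   hub 55 [33.89  0.9 ] 17.2 extents -44.5 51.1 side -16.4 18.7
   hub 65 [33.97  1.  ] 16.7 extents -44.2 50.7 side -15.9 18.2
   hub 75 [34.06  1.1 ] 16.1 extents -43.9 50.4 side -15.4 17.8
70 122.82 [430.3 362.9] w 16.6 bar end -43.7 [ 0.043 -0.043]
   hub 55 [33.87  0.62] 17.2 extents -44.4 51.1 side -16.7 18.5
   hub 65 [33.98  0.71] 16.7 extents -44.1 50.7 side -16.2 17.9
   hub 75 [34.05  0.81] 16.2 extents -43.8 50.4 side -15.7 17.5
90 123.09 [430.3 362.9] w 15.8 bar end -43.5 [ 0.043 -0.043]
   hub 55 [33.87  0.45] 17.2 extents -44.4 51.1 side -16.9 18.3
   hub 65 [33.98  0.53] 16.7 extents -44.1 50.7 side -16.4 17.8
   hub 75 [34.05  0.64] 16.2 extents -43.8 50.4 side -15.8 17.4
tri [433.7 355.9  13.9] 3.1620659668667535
t 24.45 d tool mm [ 313.79 -174.6    12.34] turn -0.6658 pose [575.68  34.55 172.34] 84.75 tilt 0.0041 -0.0005 F [ 0.6  0.4 -0.2] w 0.0934 q6 0.05
```

```bash
python3 nudge.py '.094 .0349 -.0194 0 0; .094 .0349 -.0194 0 0; .094 .0349 -.0194 0 0; .094 .0349 -.0194 0 0; .094 .0349 -.0194 0 0; .094 .0349 -.0194 0 -.112; .094 .0349 -.0194 0 -.112; .094 .0349 -.0194 0 -.112; .094 .0349 -.0194 0 -.112; .094 0 0 0 -.112; .094 0 0 0 -.112; .094 0 0 0 0; .094 0 0 0 0; .094 0 0 0 0; .094 0 0 0 0'; python3 go.py 430.5 363.1 60 123.2
python3 - <<'E'
from m import *
class C(Cam):
    def __init__(s,n,f):
        super().__init__(n); s.img=cv2.imread(f)
t=C("top","pics/t.bmp");s=C("scene","pics/s.bmp")
f=lambda c:(c[...,0]-c[...,2]>40)
p=mask(t.img,(165,230,35,30),f);q=mask(s.img,(208,188,28,22),f); X,e=tri(t,cen(p),s,cen(q)); print(cen(p),cen(q),X*1000,e*1000)
u=np.array([.838,.545]); d=X[:2]*1000-[430.5,363.1]; print("along close axis",d@u,"across",d@[-u[1],u[0]])
b=cv2.resize(t.img[220:300,150:250],(500,400),interpolation=2); cv2.imwrite("pics/b.png",b)
t2=Cam("top"); p=mask(t2.img,(314,194,44,40),lambda c:c.min(2)>100); 
E
```

```text
time: 25.7
tool_pos: [0.4068, 0.3488, 0.1696]
ee_rot: [-3.14, -0.0, 2.148]
wrist_force: [-0.1, -0.6, -0.1]
width: 0.0939
finger_force: 0.0
t 25.7 d tool mm [ -0.93  27.68 109.62] turn -0.0018 pose [406.81 348.76 169.62] 123.1 tilt 0.0012 -0.0001 F [-0.1 -0.6 -0.1] w 0.0939 q6 0.03
[174.07090545 243.12926621] [219.22599814 196.31378454] [497.96872037 475.89077135  96.431864  ] 1.288681818773689
along close axis 118.00975805481153 across 57.74821378855002
```

```bash
python3 nudge.py '.05 -.0009 .0277 .02 -.0018; .05 0 0 .035 0; .05 0 0 .035 0; .05 0 0 .035 0; .05 0 0 .025 0; .05 0 0 .005 0; .05 0 0 0 0; .05 0 0 0 0; .05 0 0 0 0; .05 0 0 0 0; .05 0 0 0 0; .05 0 0 0 0; .05 0 0 0 0'; python3 go.py 430.5 363.1 5 123.2
```

```text
time: 26.93
tool_pos: [0.4308, 0.3641, 0.0162]
ee_rot: [3.14, -0.0, 2.153]
wrist_force: [0.9, -0.5, 0.7]
width: 0.05
finger_force: 0.0
t 26.93 d tool mm [-0.68 -0.76 11.22] turn 0.0027 pose [430.76 364.09  16.22] 123.35 tilt 0.0016 -0.0001 F [ 0.9 -0.5  0.7] w 0.05 q6 0.02
```

```bash
python3 nudge.py '.05 -.0006 0 .006 .002; .05 0 0 .004 0; .05 0 0 0 0; .05 0 0 0 0; .05 0 0 0 0; .008 0 0 0 0; .008 0 0 0 0; .008 0 0 0 0; .008 0 0 0 0; .008 0 0 0 0; .008 0 0 0 0; .008 0 0 0 0; .008 0 0 0 0'; python3 go.py 430.5 363.1 5 123.2
python3 - <<'E'
from m import *
t=Cam("top"); s=Cam("scene")
a=cv2.resize(s.img[205:275,285:365],(400,350),interpolation=2); b=cv2.resize(t.img[180:250,290:370],(400,350),interpolation=2); c=cv2.resize(s.img[205:255,190:270],(400,250),interpolation=2)
cv2.imwrite("pics/g4.png",np.vstack([np.hstack([a,b]),np.hstack([c,c*0])]))
E
```

```text
time: 28.02
tool_pos: [0.4307, 0.3633, 0.0054]
ee_rot: [3.141, -0.0, 2.151]
wrist_force: [0.1, -0.1, -0.2]
width: 0.0137
finger_force: 30.0
t 28.02 d tool mm [-0.05 -0.3   0.42] turn 0.0006 pose [430.72 363.31   5.42] 123.24 tilt 0.0001 -0.0 F [ 0.1 -0.1 -0.2] w 0.0137 q6 0.02
```

View pics/g4.png

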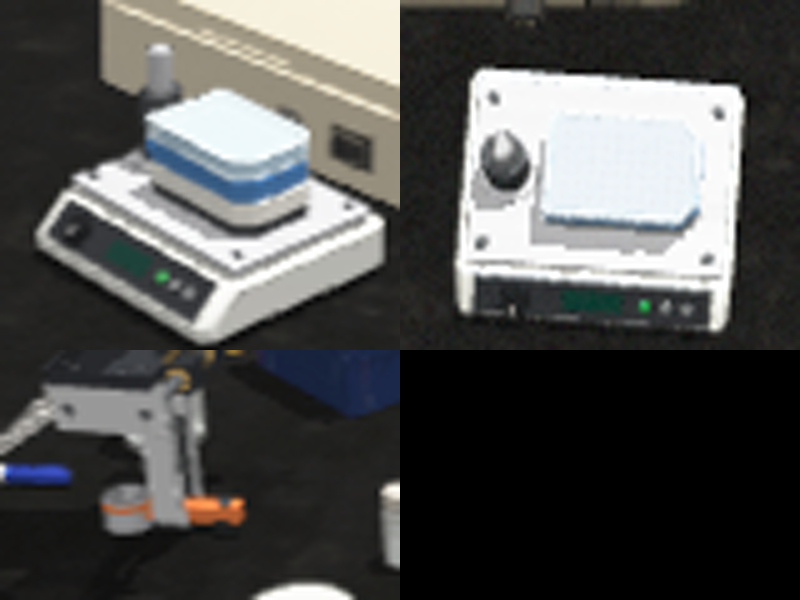

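The stack is evenly seated: lid, blue, white, all aligned (left crop 225,160). The keeper is held by its bar with the hub at the left. Lifting it and carrying it to the post.

```bash
python3 nudge.py '.008 0 0 -.02 0; .008 0 0 -.04 0; .008 0 0 -.04 0; .008 0 0 -.04 0; .008 0 0 -.02 0; .008 0 0 0 0; .008 -.03284 -.00395 0 0; .008 -.03284 -.00395 0 0; .008 -.03284 -.00395 0 0; .008 -.03284 -.00395 0 0; .008 -.03284 -.00395 0 0; .008 -.03284 -.00395 0 0; .008 -.03284 -.00395 0 0; .008 -.03284 -.00395 0 0; .008 -.03284 -.00395 0 0; .008 -.03284 -.00395 0 0; .008 0 0 0 0' && python3 nudge.py '.008 0 0 0 .112; .008 0 0 0 .112; .008 0 0 0 .112; .008 0 0 0 .112; .008 0 0 0 .112; .008 0 0 0 .112; .008 0 0 0 0; .008 0 0 0 0; .008 0 0 0 0; .008 0 0 0 0; .008 0 0 0 0; .008 0 0 0 0; .008 0 0 0 0'; python3 go.py 577.6 66.9 130 84.75
```

```text
time: 29.53
tool_pos: [0.5786, 0.0613, 0.1622]
ee_rot: [-3.137, 0.001, 2.145]
wrist_force: [0.3, 0.4, -1.2]
width: 0.0135
finger_force: 30.0
time: 30.62
tool_pos: [0.5777, 0.0669, 0.1654]
ee_rot: [3.141, -0.0, 1.479]
wrist_force: [0.6, -0.2, -1.0]
width: 0.0136
finger_force: 30.0
t 30.62 d tool mm [-0.04 -0.06 35.37] turn 0.0001 pose [577.67  66.93 165.37] 84.76 tilt 0.0001 -0.0001 F [ 0.6 -0.2 -1. ] w 0.0136 q6 0.11
```

```bash
python3 nudge.py '.008 0 0 .015 0; .008 0 0 .015 0; .008 0 0 .0065 0; .008 0 0 0 0; .008 0 0 0 0; .008 0 0 0 0; .008 0 0 0 0; .008 0 0 0 0; .008 0 0 0 0; .008 0 0 0 0; .008 0 0 0 0'; python3 go.py 577.6 66.9 98 84.75
python3 - <<'E'
from m import *
s=Cam("scene"); t=Cam("top")
a=cv2.resize(s.img[190:260,290:350],(480,560),interpolation=2); b=cv2.resize(t.img[190:230,295:335],(320,320),interpolation=2)
cv2.imwrite("pics/g5.png",np.hstack([a,np.vstack([b,np.zeros((240,320,3),np.uint8)])]))
E
```

```text
time: 31.53
tool_pos: [0.5777, 0.067, 0.1291]
ee_rot: [3.141, -0.0, 1.479]
wrist_force: [-0.1, 0.3, -0.8]
width: 0.0138
finger_force: 30.0
t 31.53 d tool mm [-0.08 -0.14 31.08] turn -0.0003 pose [577.75  66.97 129.08] 84.73 tilt 0.0004 -0.0002 F [-0.1  0.3 -0.8] w 0.0138 q6 0.11
```

View pics/g5.png

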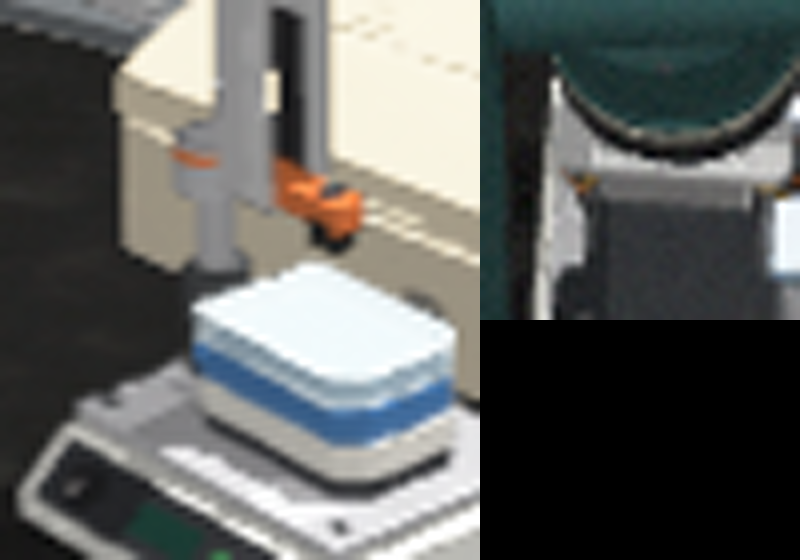

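The hub (200,165) is directly above the shaft (215,230). I lower in small steps and watch the force.

```bash
python3 nudge.py '.008 0 0 .004 0; .008 0 0 .003 0; .008 0 0 .003 0; .008 0 0 .002 0; .008 0 0 0 0; .008 0 0 0 0; .008 0 0 0 0; .008 0 0 0 0'; python3 go.py 577.6 66.9 98 84.75
```

```text
time: 32.3
tool_pos: [0.5779, 0.0671, 0.1167]
ee_rot: [3.141, -0.0, 1.479]
wrist_force: [1.7, 1.5, -1.9]
width: 0.0135
finger_force: 30.0
t 32.3 d tool mm [-0.25 -0.29 18.74] turn -0.0002 pose [577.91  67.12 116.74] 84.74 tilt 0.0005 -0.0004 F [ 1.7  1.5 -1.9] w 0.0135 q6 0.11
```

```bash
python3 nudge.py '.008 .0002 .0002 .004 0; .008 0 0 .004 0; .008 0 0 .004 0; .008 0 0 .003 0; .008 0 0 .002 0; .008 0 0 .0015 0; .008 0 0 0 0; .008 0 0 0 0; .008 0 0 0 0; .008 0 0 0 0; .008 0 0 0 0'; python3 go.py 577.6 66.9 98 84.75
```

```text
time: 33.22
tool_pos: [0.5779, 0.0672, 0.0982]
ee_rot: [3.142, -0.0, 1.479]
wrist_force: [2.2, 1.7, -3.6]
width: 0.0138
finger_force: 30.0
t 33.22 d tool mm [-0.37 -0.3   0.2 ] turn -0.0002 pose [577.94  67.24  98.2 ] 84.74 tilt 0.0001 -0.0002 F [ 2.2  1.7 -3.6] w 0.0138 q6 0.11
```

```bash
python3 nudge.py '.008 0 0 .0005 0; .008 0 0 0 0; .05 0 0 0 0; .05 0 0 0 0; .05 0 0 0 0; .05 0 0 0 0; .05 0 0 0 0; .05 0 0 -.01 0; .05 0 0 -.03 0; .05 0 0 -.04 0; .05 0 0 -.04 0; .05 0 -.04 0 0; .05 0 -.04 0 0; .05 0 -.04 0 0; .05 0 -.04 0 0; .05 0 0 0 0; .05 0 0 0 0; .05 0 0 0 0; .05 0 0 0 0'
python3 - <<'E'
from m import *
s=Cam("scene"); t=Cam("top")
a=cv2.resize(s.img[200:270,290:350],(480,560),interpolation=2); b=cv2.resize(t.img[195:235,295:355],(320,213),interpolation=2)
cv2.imwrite("pics/g6.png",np.hstack([a,np.vstack([b,np.zeros((347,320,3),np.uint8)])]))
E
```

```text
time: 34.8
tool_pos: [0.4197, 0.0817, 0.2185]
ee_rot: [3.14, -0.0, 1.479]
wrist_force: [0.1, -0.5, -0.4]
width: 0.05
finger_force: 0.0
```

View pics/g6.png

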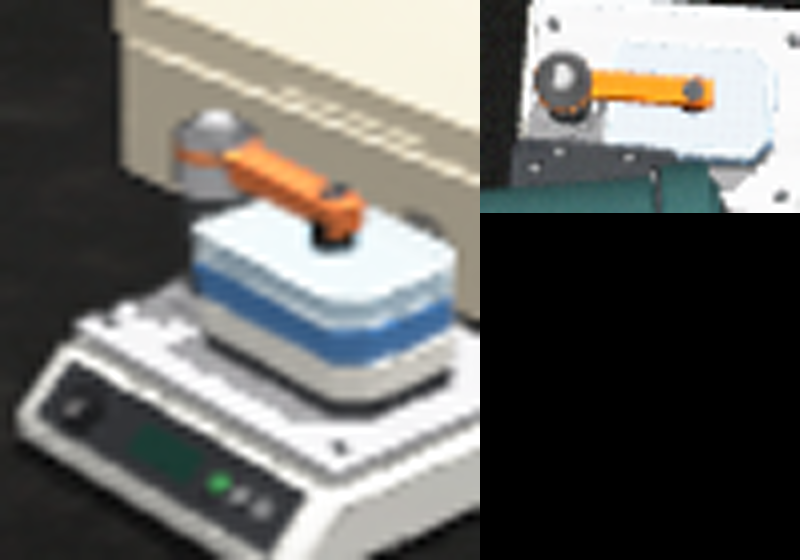

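The keeper is fully down on the post, its foot on the lid's middle (335,235), the stack is level, and the robot is clear.

```bash
python3 -c "
from bench import robot, camrig, workorder, status
print(workorder.close_job())"
```

```text
the job is handed in; nothing more can be done
None
```

I handed the job in at about 35 s: white plate, blue plate and lid stacked on the nest with cut corners matched, and the keeper fully down on the post with its foot on the lid's middle; no verdict came back.

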